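# Seat a flat bar in the welding jig and clamp it

## Task

Push the loose flat bar in the welding jig flush against the long side fence and fully home against the screw of the brass end stop, feeling for the contact rather than ramming it. Then, with the bar seated, push the jig clamp's yellow handle down over centre, all the way to its stop, so that the pad holds the bar; do not slam the handle, and leave the rest of the bench alone.

Things in the scene. Friction and masses are not known exactly. Their poses are not given: they have to be found in the camera images.
- jig: Grey welding jig bolted to the bench: bed plate 185 (x, -85 to +100) x 300 (y) x 10 mm, origin on the bench midway along y. Two white nylon rests, tops at z = 18 mm, carry the bar 8 mm clear of the bed: at y = -95 to -75 and 41 to 69 mm, x = -83 to -9 mm. The clamp stands behind the fence at y = 55 mm; its raised arm reaches over the bed at y = 44 to 66 mm, up to 110 mm high.
- bar: Dark flat steel bar loose on the jig's rests, 42 (x) x 226 (y) x 8 mm, 0.45 to 0.75 kg, origin at the centre of its underside. Starts 10 to 60 mm short of the stop screw, its middle 14 to 20 mm off the fence, a few degrees askew; slides under 2 to 4 N. Seated, its +x edge lies on the fence and its +y end on the stop screw's tip: origin at x = -30, z = 18 mm, y = -11 to +9 mm of the jig's frame.
- clamp_handle (a joint): Clamp handle's angle, rad: 0 = raised (64 degrees above level, leaning to the jig's +x), grows as it is pushed down towards +x; starts at 0 to 0.12. From about 0.55 the sprung pad presses on the bar and the push grows to a peak near 0.7; centre is at 0.95, the hard stop at 1.00. Past centre the push falls away; at the stop it rises sharply. Short of centre the clamp does not hold.
- handle_grip (a point): Point on the axis of the clamp's yellow handle grip, 95 mm from the pivot; the grip is round, 20 mm thick, from 45 to 125 mm from the pivot. Here, square to the handle, the push needed is about 2 N at first (friction) and 7 to 13 N at the peak. The handle may never be loaded with more than 25 N.
- handle_pivot (a point): Pivot of the handle, fixed in the jig's frame at x = 80, y = 55, z = 78 mm; the pivot's axis is along the jig's y. The handle swings in the plane across y through this point.
- clamp_pad: Black round sprung pad 20 mm in diameter under the tip of the clamp's arm; origin at the centre of its lower face. It comes down on the bar at x = -30, y = 55 mm of the jig's frame as the handle is pushed down.
- side_fence: Steel side fence on the jig's bed, 14 x 225 x 20 mm, axes as the jig's, origin at the centre of its underside. Its guiding face looks to -x and lies at x = -9 mm of the jig's frame (y = -127 to +98 mm). Delicate: the bar may not press on it with more than 25 N. Turning an askew, heavy bar flush may take up to about 16 N, as pushing fingertips also drag it down.
- end_stop: Brass end stop block on the bed, 44 x 16 x 22 mm, origin at its underside's centre. A screw 11 mm thick sticks out of its -y face at x = -30 mm, z = 22 mm of the jig's frame; its tip lies at y = 102 to 122 mm, set differently each time and not measured. A light sprung button (1 N) stands 2.5 mm out of the tip and goes in when the bar is home. The bar may not press with more than 25 N.
- masking_tape: Roll of masking tape lying flat, 92 mm across, 25 mm high, a bystander to the left of the jig; origin at the centre of its underside.
- tape_measure: Yellow tape measure, 64 x 79 x 32 mm, a bystander to the right of the jig; origin at the centre of its underside.

How it is judged (in metres and radians):
On the way, in this order (a step that is already met when the one before it is completed fails the run):
1. the bar is seated: within 2 mm of the fence, parallel to it, and home against the stop screw (pressing its button in with more than 0.4 N), while the handle is still up (below 0.4 rad) (x of bar in the frame of jig above -0.032 m and angle between the y axis of bar and the y axis of jig, either way round below 0.015 rad and contact force between bar and end_stop above 0.4 N and value of joint clamp_handle below 0.4 rad), for 0.2 s.
2. the handle is down past centre at its stop and the pad presses on the bar (value of joint clamp_handle above 0.975 rad and contact force between clamp_pad and bar above 15 N), for 0.2 s.
At the end, for the whole second after the job is handed in: The bar lies flat and still, within 2 mm of the fence and 0.015 rad of parallel, home on the stop screw (holding its button in with over 0.4 N: within about 1.5 mm of fully home); the handle is at its stop past centre (above 0.975 rad) and the pad presses the bar with over 15 N (all of step 2 and x of bar in the frame of jig between -0.032 and -0.028 m and angle between the y axis of bar and the y axis of jig, either way round below 0.015 rad and contact force between bar and end_stop above 0.4 N and z of bar in the frame of jig below 0.021 m and linear speed of bar below 0.01 m/s); the robot touches nothing.
It fails at once if the bar is forced against the end stop with more than 25 N (contact force between bar and end_stop above 25 N).
It fails at once if the bar is forced against the side fence with more than 25 N (contact force between bar and side_fence above 25 N).
It fails at once if the handle is loaded with more than 25 N (contact force between anything else and clamp_handle above 25 N).
It fails at once if a bystander (masking tape or tape measure) is moved more than 20 mm (distance of any of masking_tape, tape_measure from where it was at the start of the episode above 0.02 m).
It also fails if it takes over 64 s, if anything falls off the work surface, if the arm or the gripper's body presses on something with over 40 N, if the wrist force passes 120 N, or if a joint passes its speed limit or range.

## Robot

A 6-joint arm with a two-finger parallel gripper is mounted at the origin on a cart in front of the work surface, level with it; the furniture and walls round the work are solid. World frame = base frame: x ahead of the robot, y to its left, z up, the work surface at z = 0. Lengths are in mm, angles in degrees, forces in N, time in s.
With the tool pointing down it reaches from about 350 to 850 mm from the base axis. Payload 8.1 kg.
Tool frame: the origin (TCP) lies midway between the tips of the shut fingers; the grasp point (between the pads) lies 19 mm behind it; z points along the fingers, y is the direction in which the jaws open and shut (so a half turn about z gives the same grasp; the last joint's range is limited). The gripper opens to 85 mm and grips with 20 to 120 N. Pads are 22 mm wide; open, the fingers measure 114 mm over their backs; the gripper's body (76 mm by 85 mm) begins 54 mm behind the grasp point. The pads swing forward as they close: fully open they stand 13 mm farther back than shut.
Start: joints at [60.94, 7.471, 85.268, -0, 87.261, -4.893], TCP at [245.622, 547.426, 231.292] pointing down, gripper open.
Joint ranges: [-169.43, 169.43], [-51.17, 129.36], [1.28, 143.12], [-76.62, 256.62], [0, 156.53], [-152.29, 152.29]. Speed limits (degrees/s): [136.94, 136.94, 159.86, 180, 180, 180].

## Interface

Orientations are given as [roll, pitch, yaw] about the fixed x, y, z axes, in that order (R = Rz(yaw) Ry(pitch) Rx(roll)).
In Python, from bench import telemetry, snapshot, camera_params, job gives the robot as it stands. The module is installed in compiled form; this text tells all that it offers.
- The arm moves only by the shell command python3 -m jog 'ROWS' [FORCE]. ROWS is JSON, a list that holds one entry, the list of rows, each a list of 7 numbers: the shift along the tool's x, y, z in units of 50 mm (1.0 is 50 mm), then the turn, a rotation vector about the tool's x, y, z in units of 2 pi rad (1.0 is 2 pi rad), then the opening, from 0 (shut) to 1 (fully open). In form: [[[dx, dy, dz, rx, ry, rz, claw], ...]]. A call has 1 to 12 rows; each row shifts and turns the commanded pose from where the row before left it, along the tool's axes as they then stand; what a row does not reach is not made up. A row lasts 1/8 s, in which the tool goes at most 62.5 mm and 10.7 degrees, less where a joint would pass 70% of its speed; a pose out of reach is approached as far as the arm can. A call with a number of a shift or a turn outside -1 to 1 is refused whole. A call with a gripper value outside its range is refused whole. The fingers move at their own pace and stop on an object; FORCE is the grip in N (left out, the last holds). Time passes only in rows, so rows that do not move let the fingers close. It gives the time, the measured TCP pose, the force and the opening at its end, in the units of the state.
- telemetry.sense(): the state, without advancing time (a new reading comes with each control period).
- snapshot(name): name is "scene" or "top"; returns (picture, depth): 420x560x3 uint8, red, green, blue; 420x560 float32, mm along the optical axis (not along the pixel's ray), 0 where there is no reading.
- camera_params(name): a dict with "K" (3x3 intrinsics, pixels), "extrinsics" (4x4, takes a point from camera to world coordinates). Camera axes: x right, y down, z forward; pixel columns grow to the right and rows downward; lengths in mm; the calibration is good to about 2 mm. A picture is of the moment at which its call begins. camera_params takes no time and is no camera call.
- job.hand_in(): hands the job in, once; it reports no verdict.
The state is a dict: "time": time; "joint_pos": joint angles; "qd": joint speeds; "joint_efforts": joint torques, N m; "tool_pos": TCP position; "tcp_rot": TCP orientation; "ft_force": force on the tool from outside, world axes, zero at the start; "wrist_torque": the same for the moment, N m; "finger_gap": finger opening in mm.
Only numpy, scipy, OpenCV 4.12 (cv2) and the standard library are available. Lean on these libraries where they do the work, as an engineer would, in place of code of your own. Each camera call takes 0.05 s, during which the arm holds its last target. There are 200 camera calls.

## Working session

There is one attempt and no reset: what is moved stays moved. The work goes in short steps, Python scripts to look and compute and a shell command to move; the robot and the scene stay as the last step left them, time stands still between calls to the robot, and variables do not carry over. Pictures are saved under pics/ and viewed, about 8 in all and at most 12, crops included, and the job is handed in when it is done.

```bash
mkdir -p pics; cat > h.py <<'E'
import numpy as np, cv2
from bench import telemetry, snapshot, camera_params, job
def world(name,depth):
    P=camera_params(name);K=np.array(P["K"]);T=np.array(P["extrinsics"])
    v,u=np.mgrid[:depth.shape[0],:depth.shape[1]]
    c=np.stack([(u-K[0,2])/K[0,0]*depth,(v-K[1,2])/K[1,1]*depth,depth,np.ones_like(depth)],-1)
    w=(c@T.T)[...,:3]; w[depth<=0]=np.nan
    return w
def ray(name,u,v,z):
    P=camera_params(name);K=np.array(P["K"]);T=np.array(P["extrinsics"])
    d=T[:3,:3]@np.linalg.solve(K,[u,v,1.]);o=T[:3,3]
    return o+d*(z-o[2])/d[2]
E
python3 - <<'E'
from h import *
for n in("scene","top"):
    p,d=snapshot(n);np.savez(f"pics/{n}0.npz",p=p,d=d);cv2.imwrite(f"pics/{n}0.png",p[...,::-1])
    T=np.array(camera_params(n)["extrinsics"]);print(n,camera_params(n)["K"],T.round(3).tolist())
print(telemetry.sense())
E
```

```text
scene [[432.37780544   0.         283.70236409]
 [  0.         432.37780544 203.77760104]
 [  0.           0.           1.        ]] [[0.687, -0.499, 0.528, -147.405], [-0.726, -0.473, 0.498, -686.276], [0.001, -0.726, -0.688, 1011.622], [0.0, 0.0, 0.0, 1.0]]
top [[402.42830363   0.         284.49442639]
 [  0.         402.42830363 207.96754307]
 [  0.           0.           1.        ]] [[-0.023, -0.988, 0.155, 392.014], [-1.0, 0.02, -0.023, -5.855], [0.019, -0.156, -0.988, 1197.474], [0.0, 0.0, 0.0, 1.0]]
{'time': 0.1, 'joint_pos': array([ 6.09381744e+01,  7.51301467e+00,  8.53236645e+01, -9.39682334e-04,
        8.72627964e+01, -4.89285676e+00]), 'qd': array([ 0.00334526, -0.04854391, -0.16962853, -0.02686032, -0.08591895,
       -0.11066833]), 'joint_efforts': array([ 2.46702395e-03, -5.70951569e+01, -5.01944017e+01, -3.82277710e-05,
        8.17332650e-03,  1.78992940e-05]), 'tool_pos': array([245.39200396, 546.96553586, 230.32007096]), 'tcp_rot': array([-1.79900807e+02, -7.54942427e-03,  1.55831070e+02]), 'ft_force': array([-0.72545434, -0.43485558, -0.54533807]), 'wrist_torque': array([-0.01842702,  0.00726648, -0.02409882]), 'finger_gap': 85.41436337956281}
```

View pics/scene0.png

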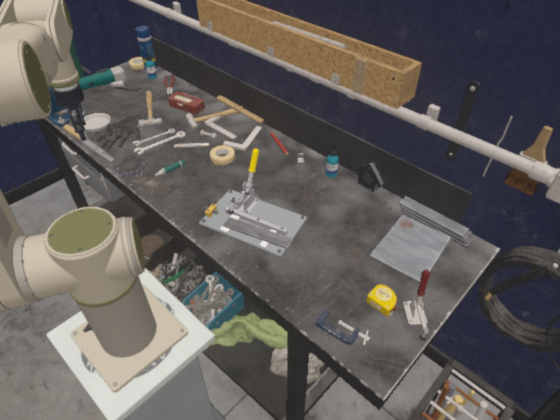

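View pics/top0.png

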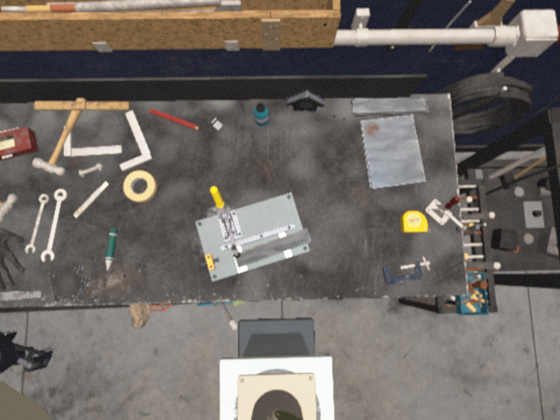

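The top view shows the jig around px (255,236): brass stop at (210,262), yellow handle at (217,197), and the tape roll at (140,186). The tape measure is at (415,221). I'll zoom in next.

```bash
python3 - <<'E'
from h import *
z=np.load("pics/top0.npz");p,d=z["p"],z["d"]
cv2.imwrite("pics/topc.png",cv2.resize(p[180:290,185:320,::-1],None,fx=5.5,fy=5.4,interpolation=cv2.INTER_CUBIC))
w=world("top",d)
# bed plate: height 10 region
zz=w[...,2]; m=((zz>5)&(zz<14)).astype(np.uint8); m[:180]=0;m[290:]=0;m[:,:185]=0;m[:,320:]=0
hsv=cv2.cvtColor(p,cv2.COLOR_RGB2HSV)
print("bench z",np.nanmedian(zz[200:280,320:380]))
m2=((zz>5)&(zz<140)).astype(np.uint8);m2[:180]=0;m2[290:]=0;m2[:,:185]=0;m2[:,320:]=0
pts=w[(m>0)][:,:2].astype(np.float32);r=cv2.minAreaRect(pts);print(m.sum(),r)
def blob(n,lo,hi,roi):
    k=cv2.inRange(hsv,lo,hi);q=np.zeros_like(k);q[roi]=k[roi];vv,uu=np.nonzero(q);print(n,len(uu),uu.mean(),vv.mean(),w[q>0].mean(0),w[q>0].min(0),w[q>0].max(0))
blob("handle",(22,150,100),(32,255,255),np.s_[180:215,200:230])
blob("brass",(12,120,100),(25,255,255),np.s_[245:280,195:225])
np.set_printoptions(linewidth=200,precision=0,suppress=True)
print(zz[215:280:4,196:312:5])
E
```

```text
bench z -0.4909217527851979
4012 ((505.51458740234375, 65.82206726074219), (396.38385009765625, 324.6517639160156), 88.67317199707031)
handle 170 216.43529411764706 196.40588235294118 [nan nan nan] [nan nan nan] [nan nan nan]
brass 86 209.47674418604652 261.6046511627907 [424.29973094 186.08236276  30.76058131] [403.23282887 172.7431901    0.94464778] [443.20041593 203.12241129  36.55881052]
[[ 1. -3. -4. -2.  8. 86. 89. 33. 16. 10. 10. 11. 15. 13.  9. 12. 10. 15.  7. 11. 10.  0.  1. -2.]
 [ 3. 10. 11. 12.  8. 86. 67. 71.  9.  9. 13.  7.  9.  9.  8. 10.  9.  6. 11.  9.  9.  0. -2.  1.]
 [ 7. 15. 12.  8.  6. 16. 17. 18. 14. 11. 10.  9.  8.  8. 12.  9. 11. 10.  6. 12. 15.  6. -1.  1.]
 [-2. 11. 11. 10. 14. 14. 69. 18. 16. 11.  5. 10. 10. 13. 14.  8.  7. 26. 33. 26. 11. 13.  4. -0.]
 [ 1.  9.  9.  7. 11.  3. 46. 62. 52. 14. 11.  5.  7. 13. 12. 31. 35. 30. 10. 10. 23. 25. 28.  1.]
 [-2. 12. 10. 11. 10.  8. 54. 57. 11. 13. 11.  7. 30. 29. 32. 10. 10. 20. 27. 24. 24. 27. 23. -2.]
 [ 4. 11.  9. 10.  8.  7. 14. 70.  9. 31. 32. 30. 28.  9. 14. 11. 22. 28. 22. 25. 25. 29. 26.  4.]
 [ 2. 11.  9
[... 278 characters left out ...]
.  0.]
 [-1. -3. 35. 21. 10.  9.  8. 10. 62. 24. 25. 22. 24. 30. 22. 23.  9. 11. 18. 18.  1. -0. -1.  1.]
 [ 5. -1. 34. 33. 24.  8. 14.  9. 24. 25. 27. 23. 27.  9. 11. 17. 10.  8.  0. -1. -3.  1. -5. -1.]
 [ 0. 27. 29. 34. 10. 12.  9.  8. 20. 23. 26.  9. 10.  9.  9. -0.  1. -2. -2. -2. -4.  1. -3.  2.]
 [ 2. -1. -2. 31. 10. 11.  8. 11. 15. 18. 17. 11.  3. -1.  1.  1.  0. -1.  1.  0. -1.  4. -1.  4.]
 [ 0.  1.  0.  7. 10. 13.  9. 13. 10.  9. -1.  1. -0. -2. -2.  1. -2.  0. -1. -2. -1. -3. -1. -5.]
 [ 0.  4.  1. 10. 11. 11.  8. -2.  0. -1.  1.  2. -4.  3. -1.  4. -1. -1.  1. -3. -4. -3.  0. -1.]
 [-1.  1. -3.  8.  8. -2. -2.  2.  0.  0. -2.  2. -1. -1.  3. -0. -3. -2.  1.  1. -4. -1.  0.  2.]]
```

View pics/topc.png

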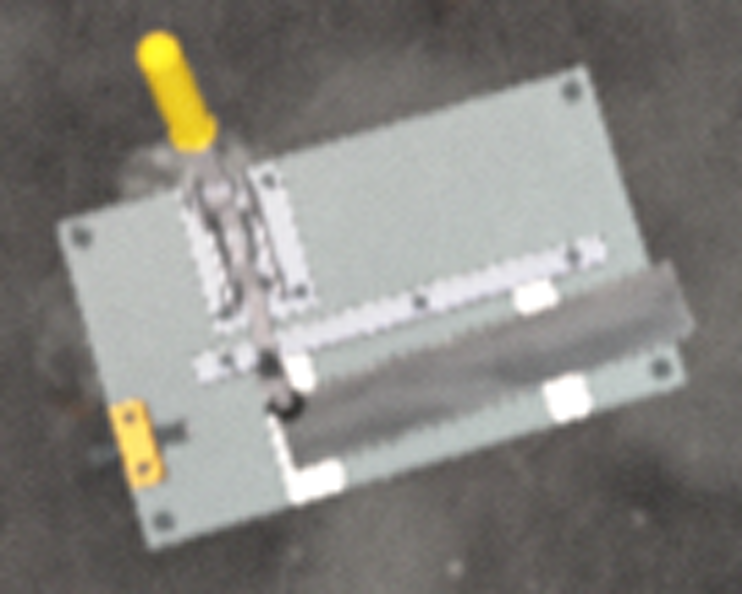

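The crop shows the bed corners at about (60,222), (583,68), (685,380) and (152,548). The bar's right end runs from (672,262) to (692,325), and its left end is near x≈290, under the pad at (285,403). The screw tip is at about (187,433).

```bash
cat >> h.py <<'E'
def c2p(c): return (c[0]+.5)/5.5-.5+185,(c[1]+.5)/5.4-.5+180
def fit(J,W):
    J=np.array(J,float);W=np.array(W)[:,:2];a=J-J.mean(0);b=W-W.mean(0)
    th=np.arctan2((a[:,0]*b[:,1]-a[:,1]*b[:,0]).sum(),(a*b).sum());R=np.array([[np.cos(th),-np.sin(th)],[np.sin(th),np.cos(th)]])
    t=W.mean(0)-R@J.mean(0);return th,R,t,(J@R.T+t-W)
E
python3 - <<'E'
from h import *
np.set_printoptions(precision=1,suppress=True)
C=[(60,222),(583,68),(685,380),(152,548)]
W=[ray("top",*c2p(c),10) for c in C]
th,R,t,res=fit([(100,150),(100,-150),(-85,-150),(-85,150)],W)
print(np.degrees(th),t,res)
f=lambda c,z:R.T@(ray("top",*c2p(c),z)[:2]-t)
for n,c,z in [("bar",(672,262),26),("bar",(692,325),26),("barL",(297,458),26),("barUpL",(310,385),26),("screwtip",(187,433),27),("brass",(137,443),32),("fence r",(605,250),30),("fence l",(197,370),30),("pivot",(215,190),78),("handle tip",(158,45),190),("handle lo",(195,135),118)]: print(n,f(c,z))
# edge fit for the bed by depth: plate pixels
np.savez("jig.npz",th=th,R=R,t=t)
z=np.load("pics/top0.npz");w=world("top",z["d"])[180:290,185:320].reshape(-1,3);w=w[np.isfinite(w).all(1)]
j=np.c_[(w[:,:2]-t)@R,w[:,2]]
for n,c in [("tape",(140,186,25)),("measure",(415,221,32))]: print(n,ray("top",*c))
# bar: points z 20..32, x<-9
g=j[(j[:,2]>21)&(j[:,2]<30)&(j[:,0]<-15)&(j[:,0]>-90)&(j[:,1]<70)]
r=cv2.minAreaRect(g[:,:2].astype(np.float32));print(len(g),r,g.mean(0))
E
```

```text
16.04683171244586 [491.1  62.3] [[-0.2  2.8]
 [ 2.3 -1.7]
 [-1.3 -2.8]
 [-0.9  1.7]]
bar [ -20.8 -159.2]
bar [ -56.4 -158.9]
barL [-62.3  60.6]
barUpL [-27.1  43.1]
screwtip [-32.5 111.6]
brass [-30.2 137.1]
fence r [  -4.3 -126.8]
fence l [-2.2 97. ]
pivot [80.  57.1]
handle tip [134.7  53.7]
handle lo [102.8  55.4]
tape [650.7 392.8  25. ]
measure [ 528.6 -414.7   32. ]
1052 ((-45.33910369873047, -46.57903289794922), (65.7563705444336, 227.29806518554688), 1.7575263977050781) [-44.  -48.6  25.5]
```

```bash
cat > st.py <<'E'
from h import *
g=np.load("jig.npz");s=telemetry.sense()
p=s["tool_pos"];j=g["R"].T@(p[:2]-g["t"]);f=s["ft_force"];fj=g["R"].T@f[:2]
print("t %.2f jig x %.2f y %.2f z %.2f | rpy %s (jig yaw %.2f) | F jig %.1f %.1f %.1f | gap %.1f"%(s["time"],*j,p[2],s["tcp_rot"].round(2),np.degrees(g["th"]),*fj,f[2],s["finger_gap"]))
E
python3 -m jog '[[[0,0,0,0,0,-0.028,0.5],[0,0,0,0,0,-0.028,0.5],[0,0,0,0,0,-0.028,0.5],[0,0,0,0,0,-0.028,0.5],[0,-0.94,0,0,0,0,0.5],[0,-0.94,0,0,0,0,0.5],[0,-0.94,0,0,0,0,0.5],[0,-0.94,0,0,0,0,0.5],[0,-0.94,0,0,0,0,0.5],[0,-0.94,0,0,0,0,0.5]]]'; python3 st.py
```

```text
time: 1.35
tool_pos: [324.0, 275.0, 230.9]
tcp_rot: [-180.0, -0.0, -163.8]
ft_force: [1.1, 0.0, 0.5]
finger_gap: 42.4
t 1.35 jig x -101.72 y 250.59 z 230.93 | rpy [-1.7999e+02 -2.0000e-02 -1.6383e+02] (jig yaw 16.05) | F jig 1.1 -0.3 0.5 | gap 42.4
```

```bash
python3 -m jog '[[[0,-0.95,0,0,0,0,0.5],[0,-0.95,0,0,0,0,0.5],[0,-0.95,0,0,0,0,0.5],[0,-0.95,0,0,0,0,0.5],[0,-0.95,0,0,0,0,0.5],[0,-0.95,0.4,0,0,0,0.5],[0,0,0.9,0,0,0,0.5],[0,0,0.9,0,0,0,0.5],[0,0,0.9,0,0,0,0.5],[0,0,0.7,0,0,0,0.5],[0,0,0.4,0,0,0,0.5],[0,0,0,0,0,0,0.5]]]'; python3 st.py
python3 - <<'E'
from h import *
P=camera_params("top");p,d=snapshot("top");cv2.imwrite("pics/t1.png",cv2.resize(p[190:290,190:320,::-1],None,fx=6,fy=6,interpolation=cv2.INTER_CUBIC))
E
```

```text
time: 2.85
tool_pos: [401.2, 3.0, 19.4]
tcp_rot: [179.9, -0.2, -163.8]
ft_force: [-0.6, -0.5, 0.3]
finger_gap: 42.9
t 2.85 jig x -102.76 y -32.14 z 19.41 | rpy [ 179.9    -0.25 -163.85] (jig yaw 16.05) | F jig -0.7 -0.3 0.3 | gap 42.9
```

View pics/t1.png

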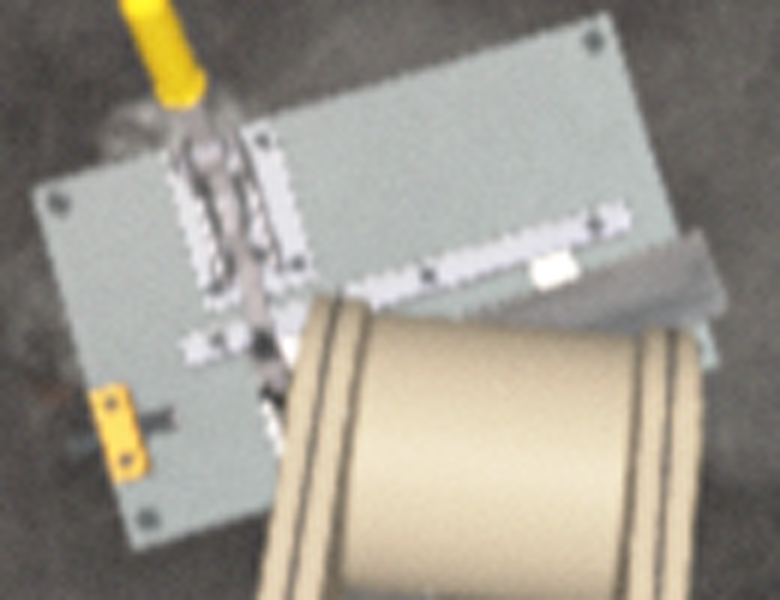

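The view shows the arm covering the bar, with its right end still visible at (700,270). The fingers are clear in front of it. Next I lower to pushing height and advance.

```bash
python3 -m jog '[[[0,0,0.07,0,0,0,0.5],[0,0,0.07,0,0,0,0.5],[-0.1,0,0,0,0,0,0.5],[-0.1,0,0,0,0,0,0.5],[-0.1,0,0,0,0,0,0.5],[-0.05,0,0,0,0,0,0.5],[-0.05,0,0,0,0,0,0.5],[0,0,0,0,0,0,0.5]]]'; python3 st.py; python3 -m jog '[[[-0.04,0,0,0,0,0,0.5],[-0.04,0,0,0,0,0,0.5],[-0.04,0,0,0,0,0,0.5]]]'>/dev/null; python3 st.py
```

```text
time: 3.9
tool_pos: [422.7, 8.4, 14.3]
tcp_rot: [-180.0, -0.0, -163.8]
ft_force: [0.6, -0.2, 0.1]
finger_gap: 42.7
t 3.90 jig x -80.63 y -32.93 z 14.29 | rpy [-180.     -0.   -163.84] (jig yaw 16.05) | F jig 0.5 -0.4 0.1 | gap 42.7
t 4.28 jig x -75.23 y -32.81 z 14.12 | rpy [ 1.7999e+02 -7.0000e-02 -1.6384e+02] (jig yaw 16.05) | F jig -3.5 -0.6 2.3 | gap 42.6
```

```bash
python3 -m jog '[[[-0.03,0,0,0,0,0,0.5],[-0.03,0,0,0,0,0,0.5],[-0.03,0,0,0,0,0,0.5],[-0.03,0,0,0,0,0,0.5]]]'>/dev/null; python3 st.py;  python3 -m jog '[[[-0.02,0,0,0,0,0,0.5],[-0.02,0,0,0,0,0,0.5],[-0.02,0,0,0,0,0,0.5]]]'>/dev/null; python3 st.py
```

```text
t 4.78 jig x -68.70 y -32.85 z 14.17 | rpy [ 180.     -0.   -163.85] (jig yaw 16.05) | F jig -2.5 0.5 -0.2 | gap 42.5
t 5.15 jig x -65.70 y -32.85 z 14.23 | rpy [ 180.     -0.   -163.85] (jig yaw 16.05) | F jig -1.9 0.3 -0.7 | gap 42.4
```

```bash
for i in 1; do python3 -m jog '[[[-0.02,0,0,0,0,0,0.5],[-0.02,0,0,0,0,0,0.5]]]'>/dev/null; python3 st.py;python3 -m jog '[[[-0.01,0,0,0,0,0,0.5],[-0.01,0,0,0,0,0,0.5]]]'>/dev/null; python3 st.py; done
```

```text
t 5.40 jig x -63.70 y -32.88 z 14.27 | rpy [-180.     -0.   -163.85] (jig yaw 16.05) | F jig -1.6 0.9 -0.9 | gap 42.6
t 5.65 jig x -62.73 y -32.87 z 14.30 | rpy [ 180.     -0.   -163.85] (jig yaw 16.05) | F jig -1.9 -0.1 -1.5 | gap 42.6
```

```bash
python3 -m jog '[[[-0.01,0,0,0,0,0,0.5],[-0.01,0,0,0,0,0,0.5]]]'>/dev/null; python3 st.py;python3 -m jog '[[[-0.01,0,0,0,0,0,0.5],[-0.01,0,0,0,0,0,0.5]]]'>/dev/null; python3 st.py
```

```text
t 5.90 jig x -62.18 y -32.77 z 14.23 | rpy [ 1.7998e+02 -6.0000e-02 -1.6385e+02] (jig yaw 16.05) | F jig -5.3 0.7 3.1 | gap 42.9
t 6.15 jig x -62.04 y -32.72 z 14.15 | rpy [ 1.7997e+02 -1.7000e-01 -1.6385e+02] (jig yaw 16.05) | F jig -12.1 1.2 8.2 | gap 42.5
```

```bash
python3 -m jog '[[[-0.01,0,0,0,0,0,0.5]]]'>/dev/null; python3 st.py
```

```text
t 6.28 jig x -61.99 y -32.74 z 14.12 | rpy [ 179.97   -0.23 -163.85] (jig yaw 16.05) | F jig -14.4 0.4 11.5 | gap 43.0
```

```bash
python3 -m jog '[[[0.1,0,0,0,0,0,0.5],[0.14,0,0,0,0,0,0.5],[0,0,-0.6,0,0,0,0],[0,0,-0.6,0,0,0,0],[0,-0.75,0,0,0,0,0],[-0.2,-0.77,0,0,0,0,0],[-0.3,-0.77,0,0,0,0,0],[-0.3,-0.77,0,0,0,0,0],[0,0,0,0,0,0,0],[0,0,0.5,0,0,0,0],[0,0,0.4,0,0,0,0],[0,0,0,0,0,0,0]]]' >/dev/null; python3 st.py
```

```text
t 7.78 jig x -33.60 y -184.16 z 27.60 | rpy [ 1.7986e+02 -1.7000e-01 -1.6383e+02] (jig yaw 16.05) | F jig -0.8 0.2 0.8 | gap 0.2
```

```bash
python3 -m jog '[[[-0.04,0,0.15,0,0,0,0],[-0.03,0,0.1,0,0,0,0],[0,0,0,0,0,0,0],[0,0.05,0,0,0,0,0],[0,0.05,0,0,0,0,0],[0,0.05,0,0,0,0,0]]]' >/dev/null; python3 st.py; python3 -m jog '[[[0,0.05,0,0,0,0,0],[0,0.05,0,0,0,0,0]]]' >/dev/null; python3 st.py
```

```text
t 8.53 jig x -28.40 y -178.17 z 16.97 | rpy [-1.7999e+02  1.0000e-02 -1.6385e+02] (jig yaw 16.05) | F jig 0.7 -0.4 -0.4 | gap -0.1
t 8.78 jig x -28.38 y -173.58 z 16.95 | rpy [-1.7995e+02  2.0000e-02 -1.6384e+02] (jig yaw 16.05) | F jig -0.1 -2.9 -1.1 | gap 0.3
```

```bash
python3 -m jog '[[[0,0.05,0,0,0,0,0],[0,0.05,0,0,0,0,0],[0,0.05,0,0,0,0,0],[0,0.05,0,0,0,0,0],[0,0.05,0,0,0,0,0],[0,0.05,0,0,0,0,0],[0,0.05,0,0,0,0,0],[0,0.05,0,0,0,0,0],[0,0.05,0,0,0,0,0],[0,0.05,0,0,0,0,0],[0,0.04,0,0,0,0,0],[0,0.03,0,0,0,0,0]]]' >/dev/null; python3 st.py;  python3 -m jog '[[[0,0.03,0,0,0,0,0],[0,0.03,0,0,0,0,0],[0,0.03,0,0,0,0,0]]]' >/dev/null; python3 st.py
```

```text
t 10.28 jig x -28.53 y -144.71 z 16.82 | rpy [-180.      0.   -163.85] (jig yaw 16.05) | F jig -0.4 -3.3 0.9 | gap -0.3
t 10.65 jig x -28.53 y -140.25 z 16.81 | rpy [-180.      0.   -163.85] (jig yaw 16.05) | F jig 0.6 -3.2 0.5 | gap 0.1
```

```bash
python3 -m jog '[[[0,0.02,0,0,0,0,0],[0,0.02,0,0,0,0,0]]]' >/dev/null; python3 st.py;  python3 -m jog '[[[0,0.02,0,0,0,0,0],[0,0.02,0,0,0,0,0]]]' >/dev/null; python3 st.py; python3 - <<'E'
from h import *
p,d=snapshot("top");cv2.imwrite("pics/t2.png",cv2.resize(p[190:290,190:320,::-1],None,fx=6,fy=6,interpolation=cv2.INTER_CUBIC))
E
```

```text
t 10.90 jig x -28.54 y -138.29 z 16.80 | rpy [-180.      0.   -163.84] (jig yaw 16.05) | F jig -0.4 -2.9 0.2 | gap -0.0
t 11.15 jig x -28.55 y -136.25 z 16.80 | rpy [-180.     -0.   -163.85] (jig yaw 16.05) | F jig -0.2 -3.3 1.1 | gap 0.1
```

View pics/t2.png

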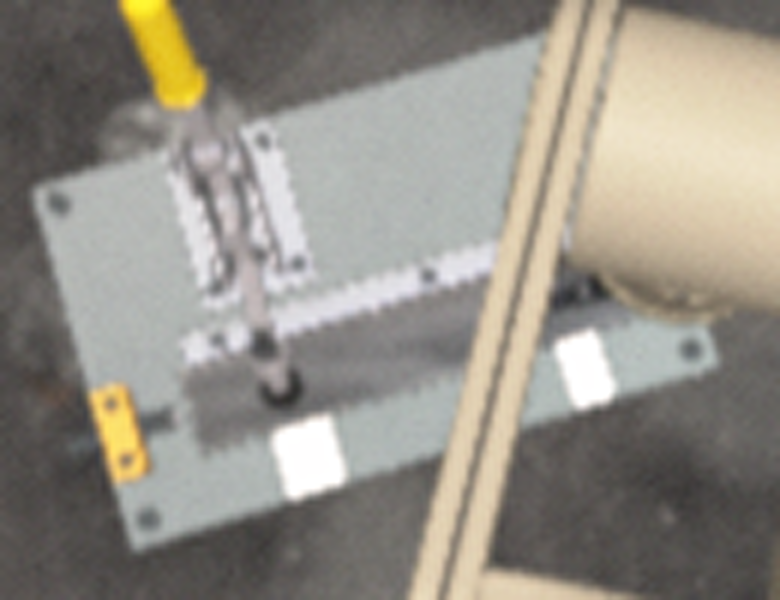

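The bar lies along the fence. Its left end is at about (193,410) and the screw tip at (176,418), so roughly 8 mm remains.

```bash
python3 -m jog '[[[0,0.02,0,0,0,0,0],[0,0.02,0,0,0,0,0],[0,0.02,0,0,0,0,0]]]' >/dev/null; python3 st.py;  python3 -m jog '[[[0,0.014,0,0,0,0,0],[0,0.014,0,0,0,0,0]]]' >/dev/null; python3 st.py
```

```text
t 11.57 jig x -28.56 y -133.27 z 16.81 | rpy [-180.      0.   -163.85] (jig yaw 16.05) | F jig 0.6 -3.5 0.9 | gap -0.4
t 11.82 jig x -28.54 y -131.90 z 16.83 | rpy [-180.      0.   -163.84] (jig yaw 16.05) | F jig 0.3 -3.5 0.3 | gap 0.2
```

```bash
python3 -m jog '[[[0,0.014,0,0,0,0,0],[0,0.014,0,0,0,0,0]]]' >/dev/null; python3 st.py;  python3 -m jog '[[[0,0.014,0,0,0,0,0]]]' >/dev/null; python3 st.py
```

```text
t 12.07 jig x -28.58 y -130.52 z 16.79 | rpy [-180.     -0.   -163.85] (jig yaw 16.05) | F jig -0.4 -3.4 -0.2 | gap 0.1
t 12.20 jig x -28.56 y -129.86 z 16.83 | rpy [-179.99    0.   -163.84] (jig yaw 16.05) | F jig 0.9 -4.3 0.7 | gap -0.4
```

```bash
for k in 1 ; do python3 -m jog '[[[0,0.014,0,0,0,0,0]]]' >/dev/null; python3 st.py;  python3 -m jog '[[[0,0.014,0,0,0,0,0]]]' >/dev/null; python3 st.py; done
```

```text
t 12.32 jig x -28.54 y -129.17 z 16.81 | rpy [-179.99    0.   -163.85] (jig yaw 16.05) | F jig -0.6 -4.6 0.9 | gap 0.0
t 12.45 jig x -28.53 y -128.64 z 16.84 | rpy [-1.7997e+02  1.0000e-02 -1.6384e+02] (jig yaw 16.05) | F jig -0.5 -7.8 0.3 | gap -0.2
```

```bash
python3 -m jog '[[[0,0.014,0,0,0,0,0]]]' >/dev/null; python3 st.py;  python3 -m jog '[[[0,0.014,0,0,0,0,0]]]' >/dev/null; python3 st.py
```

```text
t 12.57 jig x -28.53 y -128.50 z 16.89 | rpy [-1.7992e+02  1.0000e-02 -1.6384e+02] (jig yaw 16.05) | F jig -0.2 -10.6 -0.7 | gap -0.1
t 12.70 jig x -28.45 y -128.37 z 16.98 | rpy [-1.7986e+02  3.0000e-02 -1.6384e+02] (jig yaw 16.05) | F jig -0.5 -12.0 -2.4 | gap 0.3
```

Home contact felt at y≈-128.5. The finger backs off and re-pushes to the fence.

```bash
python3 -m jog '[[[0,-0.06,0,0,0,0,0],[0,-0.12,0,0,0,0,0],[0,0,-0.6,0,0,0,0],[0,0,-0.6,0,0,0,0.5],[0.6,0.6,0,0,0,0,0.5],[0.53,0.6,0,0,0,0,0.5],[0,0.6,0,0,0,0,0.5],[0,0.58,0,0,0,0,0.5],[0,0,0,0,0,0,0.5],[0,0,0.6,0,0,0,0.5],[0,0,0.4,0,0,0,0.5],[0,0,0.24,0,0,0,0.5]]]' >/dev/null; python3 st.py; python3 - <<'E'
from h import *
p,d=snapshot("scene");cv2.imwrite("pics/s2.png",cv2.resize(p[140:260,190:320,::-1],None,fx=5,fy=5,interpolation=cv2.INTER_CUBIC))
E
```

```text
t 14.20 jig x -85.97 y -17.37 z 13.63 | rpy [ 1.7996e+02 -9.0000e-02 -1.6386e+02] (jig yaw 16.05) | F jig 0.6 0.0 -0.4 | gap 43.0
```

View pics/s2.png

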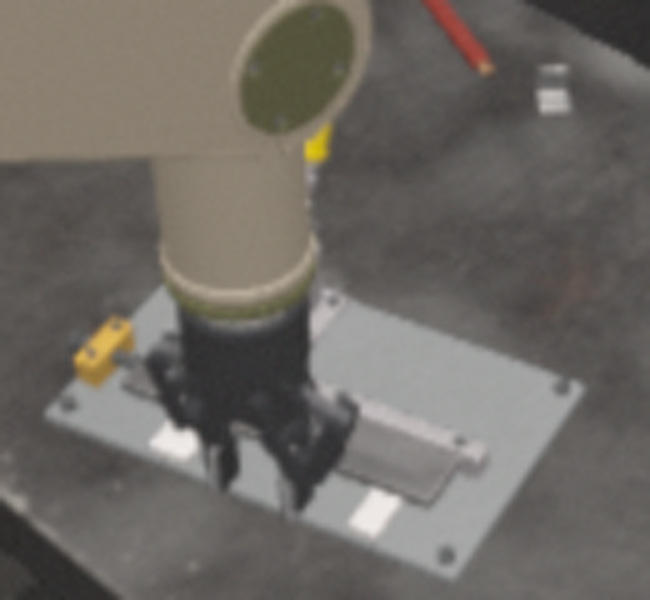

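The bar is against the fence, with its end touching the screw at about (125,375). The fingers stand in front of it. Now a gentle confirming push.

```bash
python3 -m jog '[[[-0.1,0,0,0,0,0,0.5],[-0.1,0,0,0,0,0,0.5],[-0.1,0,0,0,0,0,0.5],[-0.06,0,0,0,0,0,0.5],[-0.04,0,0,0,0,0,0.5],[-0.02,0,0,0,0,0,0.5]]]' >/dev/null; python3 st.py; python3 -m jog '[[[-0.02,0,0,0,0,0,0.5],[-0.02,0,0,0,0,0,0.5]]]' >/dev/null; python3 st.py
```

```text
t 15.00 jig x -64.22 y -17.06 z 14.79 | rpy [-1.8000e+02 -1.0000e-02 -1.6384e+02] (jig yaw 16.05) | F jig 0.3 0.8 0.0 | gap 42.6
t 15.25 jig x -62.50 y -17.09 z 14.72 | rpy [ 1.8000e+02 -3.0000e-02 -1.6385e+02] (jig yaw 16.05) | F jig -3.9 -1.2 2.1 | gap 42.7
```

```bash
python3 -m jog '[[[-0.015,0,0,0,0,0,0.5]]]' >/dev/null; python3 st.py; python3 -m jog '[[[-0.01,0,0,0,0,0,0.5]]]' >/dev/null; python3 st.py
```

```text
t 15.38 jig x -62.43 y -17.04 z 14.57 | rpy [ 1.7999e+02 -1.2000e-01 -1.6384e+02] (jig yaw 16.05) | F jig -7.9 -0.2 5.5 | gap 42.7
t 15.50 jig x -62.41 y -17.00 z 14.48 | rpy [ 179.98   -0.18 -163.84] (jig yaw 16.05) | F jig -9.6 -0.4 6.5 | gap 42.5
```

Seated. Now up and over to the handle.

```bash
python3 -m jog '[[[0.06,0,0,0,0,0,0.5],[0.12,0,0,0,0,0,0.5],[0,0,-0.8,0,0,0,0],[0,0,-0.9,0,0,0,0],[0,0,-0.9,0,0,0,0],[0,0,-0.9,0,0,0,0],[0,0,-0.7,0,0,0,0],[-0.8,0.36,0,0,0,0,0],[-0.8,0.36,0,0,0,0,0],[-0.8,0.36,0,0,0,0,0],[-0.76,0.36,0,0,0,0,0],[0,0,0,0,0,0,0]]]' >/dev/null; python3 st.py; python3 -m jog '[[[0,0,0,0,0,0,0]]]' >/dev/null; python3 st.py
```

```text
t 17.00 jig x 88.94 y 56.49 z 223.53 | rpy [ 1.7996e+02 -8.0000e-02 -1.6374e+02] (jig yaw 16.05) | F jig 0.1 -0.2 -0.2 | gap -0.0
t 17.12 jig x 87.27 y 55.12 z 224.40 | rpy [-1.7999e+02 -6.0000e-02 -1.6383e+02] (jig yaw 16.05) | F jig -0.3 -0.1 0.8 | gap -0.0
```

```bash
python3 -m jog '[[[0,0,0.5,0,0,0,0],[0,0,0.4,0,0,0,0],[0,0,0.14,0,0,0,0],[-0.08,0,0,0,0,0,0],[-0.08,0,0,0,0,0,0],[0,0,0,0,0,0,0]]]' >/dev/null; python3 st.py; python3 -m jog '[[[-0.04,0,0.01,0,0,0,0],[-0.04,0,0.01,0,0,0,0]]]' >/dev/null; python3 st.py;  python3 -m jog '[[[-0.04,0,0.01,0,0,0,0],[-0.04,0,0.01,0,0,0,0]]]' >/dev/null; python3 st.py
```

```text
t 17.88 jig x 96.72 y 55.12 z 173.76 | rpy [-1.7999e+02  9.0000e-02 -1.6385e+02] (jig yaw 16.05) | F jig -0.0 0.6 0.3 | gap -0.0
t 18.12 jig x 100.06 y 55.20 z 171.95 | rpy [-1.8000e+02  2.0000e-02 -1.6385e+02] (jig yaw 16.05) | F jig -0.2 -0.2 0.1 | gap 0.1
t 18.38 jig x 103.95 y 55.21 z 170.73 | rpy [-1.8000e+02 -1.0000e-02 -1.6385e+02] (jig yaw 16.05) | F jig -0.5 -0.1 0.8 | gap 0.5
```

```bash
python3 -m jog '[[[-0.05,0,0.03,0,0,0,0],[-0.05,0,0.03,0,0,0,0]]]' >/dev/null; python3 st.py;  python3 -m jog '[[[-0.05,0,0.035,0,0,0,0],[-0.05,0,0.04,0,0,0,0],[-0.05,0,0.04,0,0,0,0],[-0.05,0,0.045,0,0,0,0]]]' >/dev/null; python3 st.py
```

```text
t 18.62 jig x 109.03 y 55.22 z 167.85 | rpy [-180.      0.   -163.85] (jig yaw 16.05) | F jig -0.8 0.3 1.2 | gap 0.1
t 19.12 jig x 119.06 y 55.23 z 159.71 | rpy [-1.8000e+02  1.0000e-02 -1.6385e+02] (jig yaw 16.05) | F jig -1.0 0.4 1.4 | gap -0.0
```

```bash
python3 -m jog '[[[-0.052,0,0.036,0,0,0,0],[-0.052,0,0.038,0,0,0,0],[-0.052,0,0.04,0,0,0,0],[-0.05,0,0.04,0,0,0,0],[-0.048,0,0.041,0,0,0,0],[-0.046,0,0.042,0,0,0,0]]]' >/dev/null; python3 st.py;  python3 -m jog '[[[-0.035,0,0.034,0,0,0,0],[-0.034,0,0.034,0,0,0,0],[-0.033,0,0.034,0,0,0,0],[-0.032,0,0.034,0,0,0,0]]]' >/dev/null; python3 st.py
```

```text
t 19.88 jig x 134.02 y 55.27 z 147.82 | rpy [-180.      0.   -163.84] (jig yaw 16.05) | F jig -0.3 0.3 1.8 | gap 0.2
t 20.38 jig x 140.66 y 55.29 z 141.07 | rpy [-180.      0.   -163.85] (jig yaw 16.05) | F jig 0.7 -0.9 2.2 | gap -0.1
```

```bash
python3 -m jog '[[[-0.025,0,0.029,0,0,0,0],[-0.024,0,0.029,0,0,0,0],[-0.024,0,0.03,0,0,0,0],[-0.023,0,0.03,0,0,0,0],[-0.023,0,0.03,0,0,0,0]]]' >/dev/null; python3 st.py;  python3 -m jog '[[[-0.022,0,0.032,0,0,0,0],[-0.021,0,0.032,0,0,0,0],[-0.021,0,0.033,0,0,0,0]]]' >/dev/null; python3 st.py
```

```text
t 21.00 jig x 146.61 y 55.27 z 134.01 | rpy [-1.8000e+02  1.0000e-02 -1.6385e+02] (jig yaw 16.05) | F jig -2.3 -0.6 5.8 | gap 0.2
t 21.38 jig x 149.84 y 55.24 z 129.51 | rpy [-1.7999e+02  2.0000e-02 -1.6385e+02] (jig yaw 16.05) | F jig -4.1 -0.3 7.7 | gap -0.0
```

```bash
python3 -m jog '[[[-0.021,0,0.033,0,0,0,0],[-0.02,0,0.033,0,0,0,0]]]' >/dev/null; python3 st.py;  python3 -m jog '[[[-0.018,0,0.034,0,0,0,0],[-0.018,0,0.034,0,0,0,0],[-0.018,0,0.034,0,0,0,0]]]' >/dev/null; python3 st.py
```

```text
t 21.62 jig x 151.92 y 55.22 z 126.45 | rpy [-1.7999e+02  2.0000e-02 -1.6385e+02] (jig yaw 16.05) | F jig -5.0 -0.0 9.2 | gap 0.1
t 22.00 jig x 154.80 y 55.21 z 121.63 | rpy [-1.7999e+02  5.0000e-02 -1.6385e+02] (jig yaw 16.05) | F jig -3.9 0.1 9.6 | gap 0.2
```

```bash
python3 -m jog '[[[-0.017,0,0.034,0,0,0,0],[-0.016,0,0.034,0,0,0,0],[-0.015,0,0.034,0,0,0,0],[-0.014,0,0.035,0,0,0,0]]]' >/dev/null; python3 st.py;  python3 -m jog '[[[-0.013,0,0.035,0,0,0,0],[-0.013,0,0.035,0,0,0,0],[-0.012,0,0.035,0,0,0,0]]]' >/dev/null; python3 st.py
```

```text
t 22.50 jig x 158.16 y 55.24 z 114.86 | rpy [-1.7999e+02  9.0000e-02 -1.6384e+02] (jig yaw 16.05) | F jig -3.1 0.0 9.1 | gap 0.0
t 22.88 jig x 160.32 y 55.23 z 109.44 | rpy [-1.7999e+02  1.2000e-01 -1.6385e+02] (jig yaw 16.05) | F jig -0.4 -0.8 6.7 | gap -0.5
```

```bash
python3 -m jog '[[[-0.01,0,0.03,0,0,0,0]]]' >/dev/null; python3 st.py;  python3 -m jog '[[[-0.01,0,0.03,0,0,0,0]]]' >/dev/null; python3 st.py
```

```text
t 23.00 jig x 160.89 y 55.26 z 107.81 | rpy [-1.7999e+02  1.2000e-01 -1.6385e+02] (jig yaw 16.05) | F jig 0.0 -0.1 6.4 | gap -0.1
t 23.12 jig x 161.41 y 55.25 z 106.21 | rpy [-1.7999e+02  1.3000e-01 -1.6385e+02] (jig yaw 16.05) | F jig 1.1 -0.9 4.7 | gap 0.1
```

```bash
python3 -m jog '[[[-0.006,0,0.028,0,0,0,0],[-0.006,0,0.028,0,0,0,0]]]' >/dev/null; python3 st.py;  python3 -m jog '[[[-0.005,0,0.02,0,0,0,0],[-0.005,0,0.02,0,0,0,0]]]' >/dev/null; python3 st.py
```

```text
t 23.38 jig x 161.21 y 55.33 z 102.54 | rpy [ 1.8000e+02  2.0000e-02 -1.6385e+02] (jig yaw 16.05) | F jig 1.8 0.1 1.1 | gap 0.2
t 23.62 jig x 160.76 y 55.44 z 99.58 | rpy [ 1.7999e+02 -1.1000e-01 -1.6385e+02] (jig yaw 16.05) | F jig -0.7 -0.5 0.1 | gap -0.1
```

```bash
python3 -m jog '[[[-0.004,0,0.016,0,0,0,0]]]' >/dev/null; python3 st.py;  python3 -m jog '[[[-0.004,0,0.016,0,0,0,0]]]' >/dev/null; python3 st.py
```

```text
t 23.75 jig x 161.15 y 55.40 z 98.98 | rpy [ 1.7999e+02 -9.0000e-02 -1.6385e+02] (jig yaw 16.05) | F jig 0.1 -0.6 -0.5 | gap -0.1
t 23.88 jig x 161.63 y 55.38 z 98.60 | rpy [ 1.7999e+02 -5.0000e-02 -1.6385e+02] (jig yaw 16.05) | F jig -0.8 0.6 1.1 | gap -0.0
```

```bash
python3 -m jog '[[[0,0,0.014,0,0,0,0]]]' >/dev/null; python3 st.py;  python3 -m jog '[[[0,0,0.01,0,0,0,0]]]' >/dev/null; python3 st.py
```

```text
t 24.00 jig x 161.70 y 55.34 z 98.40 | rpy [ 1.8000e+02 -3.0000e-02 -1.6385e+02] (jig yaw 16.05) | F jig -4.4 -0.6 3.9 | gap -0.1
t 24.12 jig x 161.76 y 55.35 z 98.23 | rpy [-1.8000e+02 -2.0000e-02 -1.6384e+02] (jig yaw 16.05) | F jig -5.1 0.2 6.4 | gap 0.3
```

```bash
python3 -m jog '[[[0,0,0.01,0,0,0,0]]]' >/dev/null; python3 st.py;  python3 -m jog '[[[0,0,0.01,0,0,0,0]]]' >/dev/null; python3 st.py
```

```text
t 24.25 jig x 161.82 y 55.31 z 98.14 | rpy [-1.8000e+02 -1.0000e-02 -1.6385e+02] (jig yaw 16.05) | F jig -6.7 0.1 8.8 | gap -0.1
t 24.38 jig x 161.85 y 55.32 z 98.01 | rpy [-1.7999e+02 -1.0000e-02 -1.6384e+02] (jig yaw 16.05) | F jig -7.6 0.2 10.8 | gap 0.2
```

Stop felt. The arm retreats straight up and out of view.

```bash
python3 -m jog '[[[0,0,-0.05,0,0,0,0],[0,0,-0.3,0,0,0,0],[0,0,-0.8,0,0,0,0],[0,0,-0.9,0,0,0,0],[0,0,-0.7,0,0,0,0],[0.6,0.6,0,0,0,0,0],[0.7,0.8,0,0,0,0,0],[0.7,0.9,0,0,0,0,0],[0.7,0.9,0,0,0,0,0],[0.7,0.9,0,0,0,0,0],[0,0.9,0,0,0,0,0],[0,0.9,0,0,0,0,0]]]' >/dev/null; python3 st.py; python3 -m jog '[[[0,0.5,0,0,0,0,0],[0,0,0,0,0,0,0],[0,0,0,0,0,0,0]]]' >/dev/null; python3 st.py; python3 - <<'E'
from h import *
a=snapshot("top")[0][180:290,185:320,::-1];b=snapshot("scene")[0][140:260,190:320,::-1]
cv2.imwrite("pics/t3.png",cv2.resize(a,None,fx=5.5,fy=5.4,interpolation=cv2.INTER_CUBIC))
cv2.imwrite("pics/s3.png",cv2.resize(b,None,fx=5,fy=5,interpolation=cv2.INTER_CUBIC))
E
```

```text
t 25.88 jig x -8.81 y 351.65 z 235.82 | rpy [ 1.7995e+02  1.3000e-01 -1.6383e+02] (jig yaw 16.05) | F jig 0.6 -0.0 0.2 | gap -0.2
t 26.25 jig x -8.47 y 374.54 z 234.75 | rpy [-1.7999e+02  3.0000e-02 -1.6384e+02] (jig yaw 16.05) | F jig -0.2 -0.6 0.6 | gap 0.0
```

View pics/t3.png

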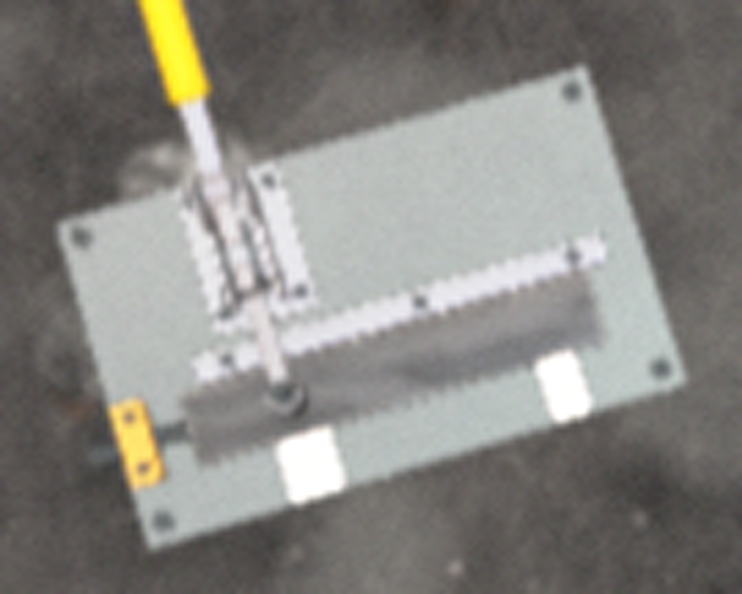

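View pics/s3.png

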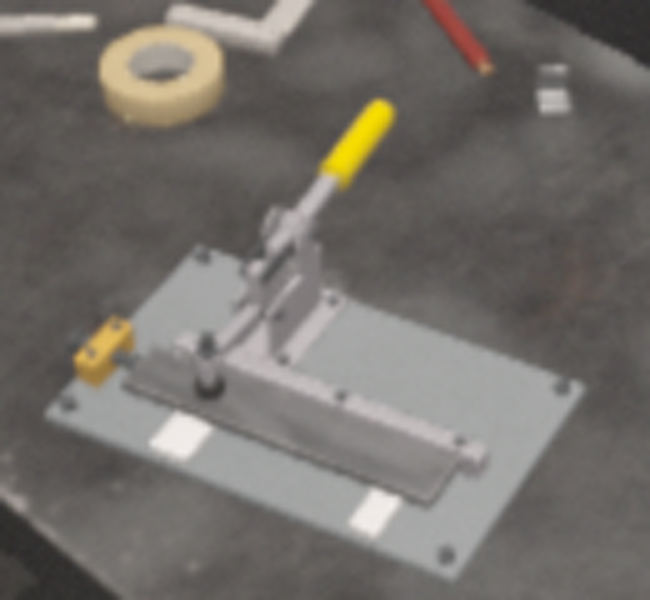

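The bar is against the fence, with its left end (187,430) on the screw tip. The pad at (287,398) is down on it, the handle is low at about 7° above level, and the robot is clear. Handing in.

```bash
python3 -c "
from bench import job;print(job.hand_in())"
```

```text
the job is handed in; nothing more can be done
None
```

The bar is seated against the fence and the stop screw, the clamp handle is down at its stop, and I handed the job in at about 26 s of the 64 s allowed. The hand-in reports no verdict.

- **Fence:** I pushed the bar flush with two half-open fingertips, reaching about 14 N at the wrist. After seating the end, a second push went stiff at once at the same place (about 10 N).
- **End stop:** I slid the bar home with the fingers shut. The force rose from about 3.4 N of sliding drag, through the button, to a firm 12 N at the screw.
- **Clamp:** I pushed the handle down its arc slowly. The peak was about 10 N, it fell to zero past centre, and then rose to about 13 N at the stop.

The last two pictures show the bar along the fence with its end on the screw tip, the pad down on the bar and the robot clear. The masking tape was still on the bench and nothing went near it or the tape measure, though I did not re-measure either one.

I could not measure the pad force or the button force directly. They are inferred from the forces I felt and from the pictures. No check failed or disagreed.

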